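Set and close the quick-release clamp on a mobile radio

ROBOT

A 6-joint arm with a two-finger parallel gripper is mounted at the origin on the work surface. World frame = base frame: x ahead of the robot, y to its left, z up, the work surface at z = 0. Lengths are in m, angles in rad, forces in N, time in s.
With the tool pointing down it reaches from about 0.275 to 0.825 m from the base axis. Payload 4.9 kg.
Tool frame: the origin (TCP) lies midway between the tips of the shut fingers; the grasp point (between the pads) lies 19 mm behind it (grip_point_offset is the distance from the TCP to the grasp point, in m); z points along the fingers, y is the line along which they close (so a half turn about z gives the same grasp; the last joint's range is limited). The gripper opens to 85 mm and grips with 20 to 120 N. Pads are 22 mm wide; open, the fingers measure 114 mm over their backs; the gripper's body (76 mm by 85 mm) begins 54 mm behind the grasp point. The pads swing forward as they close: fully open they stand 13 mm farther back than shut.
Start: joints at [-1.335, 0.326, -0.193, 1.052, 0, 1.437], TCP at [0.199, -0.513, 0.231] pointing down, gripper open.
Joint ranges: [-2.65, 2.65], [-0.97, 1.79], [-1.3, 1.35], [-1.93, 2.1], [-1.47, 1.37], [-3.14, 3.14]. Speed limits (rad/s): [2.57, 2.57, 3.14, 3.14, 3.14, 3.14].

INTERFACE

Orientations are given as a rotation vector (axis times angle).
In Python, from cell import * gives the robot as it stands. Calls block until the motion is done:
- movep(position, orientation): joint-space move of the TCP to a pose.
- move_l(position, velocity=0.15, rot=None, until_force=None): straight line of the TCP; rot=None keeps the orientation; velocity is the mean speed in m/s. With until_force (N) it stops when the force on the tool has changed by that much, and returns True; else False.
- set_joints(angles): joint-space move.
- let_go() and grab(newtons=None): open the fingers fully, or close them until they stop; newtons is the grip in N (None keeps the last).
- sleep(seconds).
- ik(position, orientation): joint angles nearest the present ones, or None.
- get_state(): the state.
- grab_frame(name): name is "scene" or "top"; returns a dict with "img" (400x640x3 uint8, red, green, blue), "fx", "fy", "cx", "cy" (pixels), "cam_to_world" (4x4, takes a point from camera to world coordinates). Camera axes: x right, y down, z forward; pixel columns grow to the right and rows downward; lengths in m; the calibration is good to about 2 mm. A picture is of the moment at which its call begins. There is no depth.
A pose or a line that the arm cannot do raises MotionError and nothing moves.
- sign_off(): hands the job in; it is judged then, once.
Trained networks look in the newest picture that a camera, given by its name, has taken for a name from the list of things; names that differ only in an ending like _2 or _b are one class to them, and where a whole thing is asked for, a point or a joint stands for the part that bears it (a point fixed in the world has none). Each returns a list of dicts, best first, with "score" (0 to 1); they miss things now and then, are a little off and sometimes report something else, mostly with a low value. They report only what shows in the picture. A call takes as long as a camera call. They do not tell look-alikes from the thing itself.
- spot_in(camera, name): "centre" ([column, row] in pixels, amid what is visible of it).
- silhouettes(camera, name): "mask" (400x640 bool, what is visible of it) and "centre" ([column, row] in pixels, amid what is visible of it).
- tip_of(camera, name): "centre" ([column, row] in pixels: a listed point, or the origin of a listed thing).
The state is a dict: "clock": time; "q": joint angles; "joint_velocities": joint speeds; "tau": joint torques, N m; "position": TCP position; "eef_rot": TCP orientation; "contact_force": force on the tool from outside, world axes, zero at the start; "wrist_torque": the same for the moment, N m; "finger_gap": opening from 0.0 (shut) to 1.0 (fully open); "grasp_force": force on a finger pad.
Only numpy, scipy, OpenCV 4.12 (cv2) and the standard library are available. Lean on these libraries where they do the work, as an engineer would, in place of code of your own. Each camera call takes 0.05 s, during which the arm holds its last target. There are 200 camera calls.

TASK

The mobile radio lies loose in its service cradle under a quick-release clamp. With the clamp's lever about half way over, tighten the knurled adjuster nut until the lever meets firm resistance there, then swing the lever over until it is fully home, so that the radio is held firmly but not crushed. Then let go, and leave the radio in its cradle and the other things on the bench where they are.

Things in the scene. Friction and masses are not known exactly. Their poses are not given: they have to be found in the camera images.
- clamp: Quick-release hold-down fixture, bare aluminium, fixed to the bench. Origin: underside of its 170 x 260 x 10 mm base plate, below the nut's upright axis; z up, y along the bridge from nut to lever. Posts at y = -105 and +105 mm carry a 40 mm wide bridge, top 120 mm above the bench. Steel cheeks, 44 mm over both, at y = 88 to 122 mm, up to 186 mm high, hold the lever.
- bar_mid (a point): Point on the top of the steel pressure bar that rides over the bridge, 150 x 25 x 10 mm, 48 mm along the clamp's +y from the nut's axis. The bar carries nut and foot. Closing the lever drives bar, nut and foot straight down, 8 mm per rad of lever: 6 mm at half way, 12 mm when home.
- foot_spot (a point): Fixed point, 62 mm above the bench on the nut's axis: the spot on the radio's top where the round rubber foot (40 mm across, under the bridge) bears. With the lever open the foot starts 9.5 to 21 mm above it, not reported. The foot's spring is preloaded: 33 N at first touch, then 2.5 N more per mm. Wanted with the lever home: 44 to 54 N (best 49 N, touch near half way). 62 N crushes the radio.
- nut_grip (a point): On the nut's axis at half its grip height. Knurled dark steel cylinder, 38 mm across, 26 mm tall, axis upright; top 13 mm above this point, bar 17 mm below. Clockwise from above lowers the foot 4 mm per rad, the nut itself stays. Friction 0.26 Nm, about 0.13 Nm more once the foot bears on the radio; stays where left. About 0.9 to 3.9 rad needed. Axes: the clamp's, not turning.
- lever (a joint): Lever angle, rad: 0 upright (open), 0.75 half way, 1.5 to the stop at 1.55 = fully home, lying level along the clamp's +y, away from the nut. Starts at 0 to 0.3. Friction 0.47 Nm (5 N at the knob) holds it where left, loaded or not; as soon as the foot bears on the radio about 0.26 Nm (3 N at the knob) is added, growing to about 0.4 Nm (4 N) at home.
- lever_pivot (a point): Centre of the lever's pivot, 170 mm above the bench, 105 mm along the clamp's +y from the nut's axis; it does not move. The pivot axis is level, along the clamp's x. Axes: the clamp's.
- lever_knob (a point): Centre of the black ball, 22 mm across, at the lever's end, 96 mm from the pivot. The lever is a straight aluminium bar, 14 mm wide along the pivot axis, 10 mm thick. Own z runs outwards along the lever. A dark round cam, 48 mm across, sits at the pivot end.
- radio: Black mobile two-way radio, 120 x 160 x 44 mm, 0.5 to 1 kg, loose in its cradle; display and buttons on its own -x face. Origin: centre of its underside; its top is 62 mm above the bench.
- cradle: Black tray, 130 x 172 mm, rim 10 mm above its 8 mm floor, fixed on the clamp's base plate; holds the radio with about 2 to 4 mm of play. Origin: centre of its underside.
- screwdriver: Bystander: black-handled screwdriver, 200 mm long, lying on the bench. Origin: its middle.
- spray_can: Bystander: white can, 52 mm across, 160 mm tall, standing on the bench. Origin: centre of its underside.
- microphone: Bystander: black hand microphone, 75 x 55 x 28 mm, lying on the bench. Origin: centre of its underside.
- adapter: Bystander: small steel and brass coaxial adapter, 22 mm across, 36 mm tall, standing on the bench. Origin: centre of its underside.
Mind the look-alikes: they are no part of the job. What is shaped like the radio but white is not meant.

How it is judged:
By the outcome, as a careful person would: the job done as asked, in the order asked, and still so for the second after the job is handed in, with the robot touching nothing.
It also fails if it takes over 72 s, if anything falls off the work surface, if the arm or the gripper's body presses on something with over 40 N, if the wrist force passes 120 N, or if a joint passes its speed limit or range.

## Working session

There is one attempt and no reset: what is moved stays moved. The work goes in short steps, each a Python script; the robot and the scene stay as the last script left them, time stands still between calls to the robot, and variables do not carry over. Pictures are saved under pics/ and viewed, at most 10 in all, crops included, and the job is handed in when it is done.

```bash
ls; mkdir -p pics
python3 - <<'E'
from cell import *
import cv2,numpy as np
for c in ("scene","top"):
    f=grab_frame(c); cv2.imwrite(f"pics/{c}0.png",f["img"][:,:,::-1])
    print(c,f["fx"],f["fy"],f["cx"],f["cy"],np.round(f["cam_to_world"],4).tolist())
    for n in ("nut_grip","lever_pivot","lever_knob","bar_mid","clamp","foot_spot","radio","spray_can"):
        print(n,[(np.round(d["centre"],1).tolist(),round(d["score"],2)) for d in tip_of(c,n)][:3])
s=get_state();print(s)
E
```

```text
pics
scene 500.82427672575164 500.82427672575164 329.43348640485965 199.06504928301857 [[0.6355, 0.4672, -0.6148, 1.5599], [0.772, -0.3672, 0.5189, -0.9608], [0.0167, -0.8043, -0.594, 1.2171], [0.0, 0.0, 0.0, 1.0]]
nut_grip [([315.9, 213.4], 0.74)]
lever_pivot [([338.0, 202.2], 0.84)]
lever_knob [([345.0, 174.5], 0.5)]
bar_mid [([325.8, 211.2], 0.61)]
clamp [([316.1, 247.9], 0.58)]
foot_spot [([322.1, 247.9], 0.67), ([321.5, 235.5], 0.62)]
radio [([380.5, 222.3], 0.71), ([317.3, 250.4], 0.57)]
spray_can [([447.4, 200.2], 0.58)]
top 499.5537386752386 499.5537386752386 323.0149914998215 195.68715058512774 [[0.0156, -0.9979, 0.0634, 0.3841], [-0.9997, -0.0166, -0.0167, -0.002], [0.0177, -0.0631, -0.9978, 1.7566], [0.0, 0.0, 0.0, 1.0]]
nut_grip [([348.9, 188.4], 0.85)]
lever_pivot [([317.6, 190.9], 0.61)]
lever_knob [([310.3, 185.7], 0.43)]
bar_mid [([448.5, 201.4], 0.71)]
clamp [([347.1, 193.9], 0.89)]
foot_spot []
radio [([375.6, 258.7], 0.89), ([269.8, 182.2], 0.85), ([350.9, 190.5], 0.83)]
spray_can [([180.6, 158.6], 0.85), ([312.4, 186.1], 0.22)]
{'clock': 0.9, 'q': array([-1.33519227e+00,  3.26185481e-01, -1.92570147e-01,  1.05198796e+00,
        3.94240884e-06,  1.43661639e+00]), 'joint_velocities': array([ 0.00015023, -0.0008772 , -0.00141425, -0.00035968,  0.00056663,
        0.0003433 ]), 'tau': array([-1.12287937e-03, -4.43311715e+01,  2.62762696e+01,  8.64624362e-04,
       -2.03367836e-05, -1.80746596e-06]), 'position': array([ 0.19880915, -0.51285332,  0.23130011]), 'eef_rot': array([3.08799612e+00, 5.77541914e-01, 1.03839841e-05]), 'contact_force': array([0.57184697, 0.17039829, 0.06733627]), 'wrist_torque': array([ 0.0081602 , -0.00341389, -0.01715269]), 'grasp_force': 0.0, 'finger_gap': 1.0004945760609354}
```

Run:
```python
import cv2
a=cv2.imread("pics/scene0.png")[130:300,230:470];b=cv2.imread("pics/top0.png")[110:310,160:480]
cv2.imwrite("pics/s1.png",cv2.resize(a,(792,561),interpolation=2));cv2.imwrite("pics/t1.png",cv2.resize(b,(800,500),interpolation=2))
```

```text
(no output)
```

View pics/s1.png

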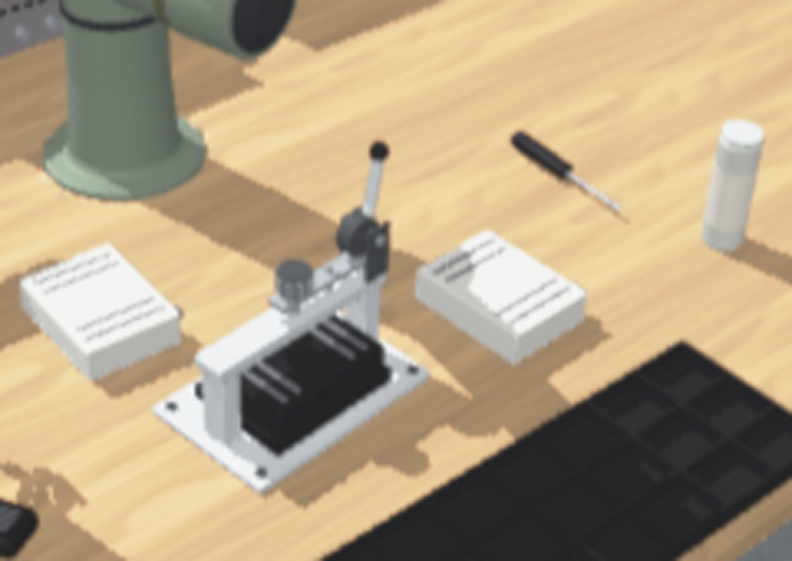

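View pics/t1.png

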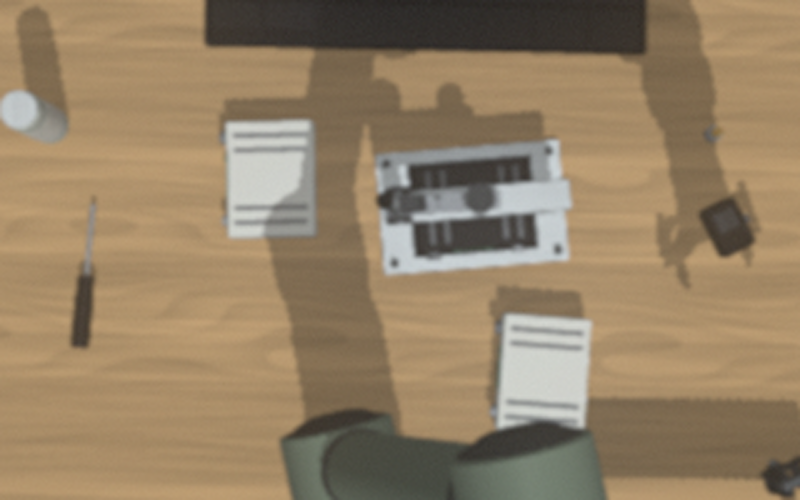

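The top view shows the clamp centred near full-image pixel (350,191). The nut's top is at (352,189) and the lever points left (world +y), with its knob at about (314,190). In the scene view the nut is at (319,214), the knob at (344.5,175.5) and the pivot at about (340,200). The two white boxes are the look-alikes. Next I'll fit the clamp's pose to its plate corners and these points.

```bash
cat > h.py <<'E'
from cell import *
import numpy as np
from scipy.spatial.transform import Rotation as R
from scipy.optimize import least_squares
def proj(f,P):
    T=np.linalg.inv(f["cam_to_world"]);p=(T[:3,:3]@np.atleast_2d(P).T).T+T[:3,3]
    return np.c_[f["fx"]*p[:,0]/p[:,2]+f["cx"],f["fy"]*p[:,1]/p[:,2]+f["cy"]]
def world(c,yaw,p):
    return np.array([c[0],c[1],0])+R.from_euler("z",yaw).apply(p)
def tool(yaw):  # down, tool y along direction yaw (world)
    y=np.array([np.cos(yaw),np.sin(yaw),0]);z=np.array([0,0,-1.]);x=np.cross(y,z)
    return R.from_matrix(np.c_[x,y,z]).as_rotvec()
E
python3 - <<'E'
from h import *
F={c:grab_frame(c) for c in("scene","top")}
t=lambda a,b:(160+a/2.5,110+b/2.5); s=lambda a,b:(230+a/3.3,130+b/3.3)
C=[(85,130),(85,-130),(-85,-130),(-85,130)]
tc=[t(376,157),t(558,140),t(570,258),t(385,274)]
def model(v):
    x,y,w,hn,a=v; L=[]
    for (cx,cy),px in zip(C,tc): L.append(("top",(cx,cy,10),px,1))
    L+=[("scene",(85,-130,10),s(265,490),1),("scene",(85,130,10),s(428,376),1),("scene",(-85,-130,10),s(155,408),1)]
    L+=[("top",(0,0,hn*1e3+13),t(481,197),1),("scene",(0,0,hn*1e3),(317.5,213.5),1),("top",(0,0,hn*1e3),(348.9,188.4),.3)]
    k=(0,105+96*np.sin(a),170+96*np.cos(a))
    L+=[("scene",k,s(378,150),1),("scene",(0,105,170),(338,202.2),.5),("top",k,(312.5,187.5),.4)]
    return L
def res(v):
    return np.concatenate([w*(proj(F[c],world(v[:2],v[2],np.array(p)/1e3))[0]-px) for c,p,px,w in model(v)])
r=least_squares(res,[.4,-.05,0.08,.147,.15],loss="soft_l1")
print(np.round(r.x,4),np.round(r.fun.reshape(-1,2),1).tolist())
x=r.x
for p in ((0,0,x[3]),(0,.105+.096*np.sin(x[4]),.17+.096*np.cos(x[4]))): print(world(x[:2],x[2],p))
E
```

```text
[ 0.5094 -0.1221  0.1073  0.1626  0.2156] [[-0.5, -1.4], [0.2, -1.2], [0.2, -0.4], [0.3, 0.0], [-2.0, -1.0], [0.3, -2.5], [-1.9, -0.8], [0.2, -0.4], [0.8, 0.1], [1.0, 0.1], [-0.1, -0.8], [0.8, -1.6], [0.3, 1.0]]
[ 0.50935832 -0.12214182  0.16258178]
[0.4959173  0.00267116 0.26377809]
```

```bash
cat >> h.py <<'E'
c=np.array([.5094,-.1221]);W=.1073
G=.019
def knob(a,l=.096): return world(c,W,(0,.105+l*np.sin(a),.17+l*np.cos(a)))
def st(): 
    s=get_state();return dict(t=round(s["clock"],2),p=np.round(s["position"],4).tolist(),F=np.round(s["contact_force"],1).tolist(),M=np.round(s["wrist_torque"],2).tolist(),gap=round(s["finger_gap"],3),gf=round(s["grasp_force"],1),q6=round(s["q"][5],3))
E
python3 - <<'E'
from h import *
k=knob(.2156); o=tool(W) 
n=world(c,W,(0,0,.155))
qa=ik(k+[0,0,.06],o);qb=ik(k+[0,0,.06],tool(W+np.pi));print(qa,qb,ik(n,tool(W)))
if qa is None or (qb is not None and abs(qb[5])<abs(qa[5])): o=tool(W+np.pi)
movep(k+[0,0,.06],o); print(st())
print(move_l(k-[0,0,G],.1,until_force=8),st())
import cv2
for cam in("scene","top"):
    f=grab_frame(cam); u=proj(f,k)[0].astype(int); print(u)
    im=f["img"][u[1]-50:u[1]+50,u[0]-60:u[0]+60,::-1]; cv2.imwrite(f"pics/g_{cam}.png",im)
a=[cv2.resize(cv2.imread(f"pics/g_{x}.png"),(400,333),interpolation=2) for x in("scene","top")]
cv2.imwrite("pics/g.png",np.hstack(a))
E
```

```text
[-1.43472766e-01  1.78404919e-01 -1.52270262e-01  1.24012115e+00
  4.44089210e-16  1.32002356e+00] [-1.43472766e-01  1.78404919e-01 -1.52270262e-01  1.24012115e+00
 -4.44089210e-16 -1.82156909e+00] [-0.37622572  0.34394489 -0.37614143  0.85071     0.          1.08727061]
{'t': 3.16, 'p': [0.496, 0.0019, 0.3236], 'F': [0.8, 0.0, -0.7], 'M': [0.03, 0.04, 0.02], 'gap': 1.005, 'gf': 0.0, 'q6': np.float64(1.32)}
False {'t': 4.1, 'p': [0.4964, 0.0026, 0.2453], 'F': [0.3, 0.3, -0.3], 'M': [-0.03, 0.03, 0.01], 'gap': 0.995, 'gf': 0.0, 'q6': np.float64(1.32)}
[344 174]
[313 189]
```

View pics/g.png

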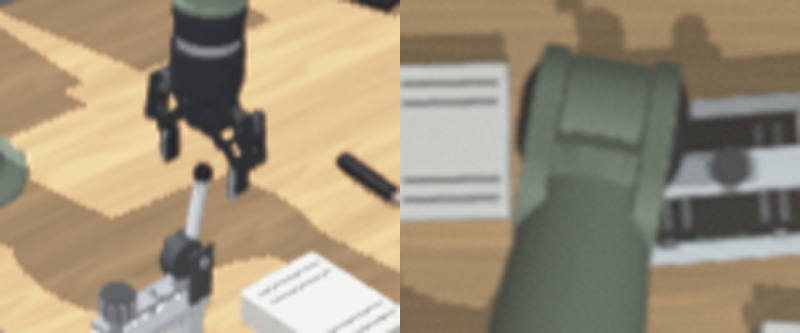

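The open fingers straddle the knob, which sits at (202,172) in the left crop, midway between the tips. I'll grip it and swing the lever to half way.

Run:
```python
from h import *
grab(30); print(st())
for a in np.linspace(.2156,.75,7)[1:]:
    move_l(knob(a)-[0,0,G],.06)
    print(round(a,2),st())
let_go(); print(st())
p=np.array(get_state()["position"]);move_l([p[0],p[1],.36],.2)
import cv2
ns=world(c,W,(0,0,.155))
f=grab_frame("scene"); print([ (d["centre"],d["score"]) for d in tip_of("scene","lever_knob")],proj(f,[knob(.65),knob(.75),knob(.85)]))
u=proj(f,knob(.7))[0].astype(int)
cv2.imwrite("pics/h.png",cv2.resize(f["img"][u[1]-50:u[1]+50,u[0]-60:u[0]+60,::-1],(720,600),interpolation=2))
print(u)
```

```text
{'t': 4.82, 'p': [0.4961, 0.0027, 0.245], 'F': [-0.3, 0.4, 0.9], 'M': [0.07, -0.11, 0.06], 'gap': 0.23, 'gf': 29.2, 'q6': np.float64(1.32)}
0.3 {'t': 5.11, 'p': [0.4954, 0.0108, 0.2431], 'F': [-0.3, -1.4, 4.2], 'M': [-0.35, 0.07, 0.01], 'gap': 0.231, 'gf': 29.4, 'q6': np.float64(1.336)}
0.39 {'t': 5.4, 'p': [0.4946, 0.019, 0.2402], 'F': [-0.6, -0.1, 4.7], 'M': [-0.16, 0.01, -0.08], 'gap': 0.235, 'gf': 29.6, 'q6': np.float64(1.353)}
0.48 {'t': 5.69, 'p': [0.4937, 0.0269, 0.2364], 'F': [0.6, 0.4, 5.0], 'M': [-0.03, -0.1, 0.09], 'gap': 0.231, 'gf': 30.0, 'q6': np.float64(1.368)}
0.57 {'t': 5.98, 'p': [0.493, 0.0344, 0.232], 'F': [0.9, 0.8, 4.0], 'M': [0.12, -0.14, 0.08], 'gap': 0.235, 'gf': 30.4, 'q6': np.float64(1.383)}
0.66 {'t': 6.28, 'p': [0.4923, 0.0414, 0.227], 'F': [0.7, 2.2, 5.2], 'M': [0.29, -0.22, 0.03], 'gap': 0.233, 'gf': 30.7, 'q6': np.float64(1.397)}
0.75 {'t': 6.57, 'p': [0.4916, 0.0479, 0.2214], 'F': [1.7, 3.1, 4.1], 'M': [0.47, -0.37, -0.03], 'gap': 0.231, 'gf': 31.0, 'q6': np.float64(1.41)}
{'t': 7.22, 'p': [0.4911, 0.0473, 0.2212], 'F': [0.0, 0.5, -0.3], 'M': [0.02, -0.03, -0.05], 'gap': 1.001, 'gf': 0.0, 'q6': np.float64(1.41)}
[([350.9, 175.8], 0.68)] [[351.65238286 174.59211745]
 [352.98323094 175.25039147]
 [354.1687703  176.13996268]]
[352 174]
```

View pics/h.png

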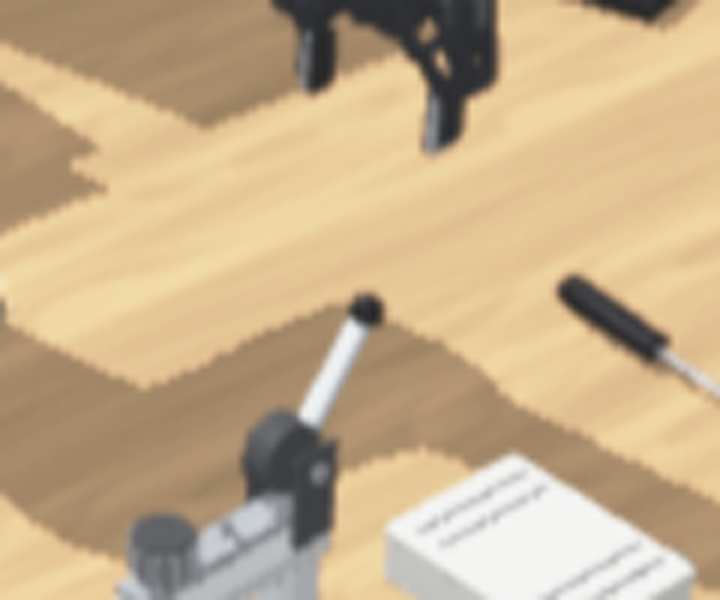

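The knob is at about (353,176) in the full image, against a predicted (353.0,175.3) for 0.75 rad, so the lever is half way. Now the nut.

```bash
cat >> h.py <<'E'
def tq(n=6):
    L=[]
    for _ in range(n):
        s=get_state();L.append(np.r_[s["wrist_torque"][2],s["tau"][5],s["contact_force"]]);sleep(.02)
    return np.mean(L,0).round(3)
def turn(d):
    q=np.array(get_state()["q"]) if not hasattr(turn,"q") else turn.q
    turn.q=q.copy();turn.q[5]+=d;set_joints(turn.q)
E
python3 - <<'E'
from h import *
n=world(c,W,(0,0,.1583-.0125)); o=tool(W+np.pi)
movep(n+[0,0,.11],o); print(st())
print(move_l(n,.1,until_force=8),st())
print(tq());grab(70); print(st(),tq())
for d in [.2]*4:
    turn(d);print(st()["t"],round(turn.q[5],2),tq())
E
```

```text
{'t': 11.07, 'p': [0.5094, -0.122, 0.2558], 'F': [-0.7, -0.3, -0.6], 'M': [0.01, -0.03, -0.01], 'gap': 1.0, 'gf': 0.0, 'q6': np.float64(-2.054)}
False {'t': 12.32, 'p': [0.5099, -0.1223, 0.1464], 'F': [0.5, 0.2, 0.4], 'M': [-0.03, -0.02, 0.01], 'gap': 1.003, 'gf': 0.0, 'q6': np.float64(-2.054)}
[ 0.011  0.     0.26   0.054 -0.107]
{'t': 12.93, 'p': [0.5086, -0.1222, 0.1464], 'F': [-2.6, -0.3, 7.3], 'M': [0.05, 0.84, -0.05], 'gap': 0.421, 'gf': 69.5, 'q6': np.float64(-2.054)} [-1.700e-02 -5.000e-03 -3.413e+00  1.600e-02  7.081e+00]
13.34 -1.85 [-0.22  -0.191 -4.12   0.296  4.159]
13.75 -1.65 [-0.253 -0.225 -6.648  0.066  6.883]
14.16 -1.45 [-0.215 -0.219 -8.279  0.675  8.751]
14.57 -1.25 [-0.249 -0.215 -9.925  1.786 10.388]
```

Run:
```python
from h import *
turn.q=np.array(get_state()["q"]);q=turn.q; q[5]=-1.254;hits=0
for i in range(34):
    turn(.1);m=tq(4);print(st()["t"],round(turn.q[5],2),m)
    hits=hits+1 if m[1]<-.29 else 0
    if hits>=2 or np.abs(m[2:]).max()>30: break
```

```text
14.98 -1.15 [-0.254 -0.231 -4.583  1.47   5.641]
15.3 -1.05 [-0.239 -0.223 -5.416  1.864  6.275]
15.62 -0.95 [-0.25  -0.221 -5.659  3.254  6.888]
15.93 -0.85 [-0.231 -0.219 -5.875  3.384  7.611]
16.25 -0.75 [-0.248 -0.217 -6.922  4.475  8.683]
16.57 -0.65 [-0.221 -0.215 -6.45   5.182  9.085]
16.88 -0.55 [-0.235 -0.214 -7.436  6.109  9.374]
17.2 -0.45 [-0.236 -0.213 -7.     7.261  9.768]
17.52 -0.35 [-0.245 -0.212 -7.329  8.416 10.196]
17.83 -0.25 [-0.266 -0.211 -7.478  8.988 10.584]
18.15 -0.15 [-0.244 -0.21  -7.043 10.03  10.395]
18.47 -0.05 [-0.239 -0.21  -6.662 11.317 10.742]
18.78 0.05 [-0.263 -0.21  -6.223 12.024 10.418]
19.1 0.15 [-0.283 -0.21  -5.745 12.49  10.613]
19.42 0.25 [-0.247 -0.211 -5.148 14.075 10.351]
19.73 0.35 [-0.24  -0.212 -4.56  14.579 10.007]
20.05 0.45 [-0.221 -0.213 -3.709 15.713  9.646]
20.37 0.55 [-0.253 -0.214 -2.621 15.646  9.742]
20.68 0.65 [-0.263 -0.215 -2.176 16.755  8.401]
21.0 0.75 [-0.154 -0.136 -1.412 17.053  8.755]
21.32 0.85 [-0.095 -0.082 -0.462 17.7    8.098]
21.63 0.95 [-0.126 -0.08   0.433 17.765  7.377]
21.95 1.05 [-0.136 -0.079  1.158 17.948  6.547]
22.27 1.15 [-0.143 -0.078  1.902 18.216  5.68 ]
22.58 1.25 [-0.107 -0.077  3.252 18.643  5.513]
22.9 1.35 [-0.113 -0.077  3.893 18.385  3.983]
23.22 1.45 [-0.093 -0.076  5.577 18.29   3.408]
23.53 1.55 [-0.082 -0.075  6.34  17.755  3.228]
23.85 1.65 [-0.134 -0.075  6.534 17.997  1.025]
24.17 1.75 [-0.094 -0.075  7.963 17.857  0.618]
24.48 1.85 [-0.089 -0.074  8.291 17.051 -0.073]
24.8 1.95 [-0.12  -0.074  9.266 15.992 -1.15 ]
25.12 2.05 [-0.142 -0.073 10.269 15.625 -1.834]
25.43 2.15 [-0.093 -0.072 10.342 15.259 -2.787]
```

Run:
```python
from h import *
turn.q=np.array(get_state()["q"]);turn.q[5]=2.146
for d in [-.1]*5+[-.2]*2+[.1]*2:
    turn(d);m=tq(4);print(st()["t"],round(turn.q[5],2),m)
print(st())
```

```text
25.75 2.05 [ 0.451  0.363 -2.981  3.044  3.732]
26.07 1.95 [ 0.415  0.389 -3.471  4.227  4.39 ]
26.38 1.85 [ 0.425  0.382 -3.955  4.495  5.37 ]
26.7 1.75 [ 0.423  0.375 -4.609  5.345  6.128]
27.02 1.65 [ 0.407  0.369 -6.415  5.491  6.917]
27.39 1.45 [ 0.431  0.355 -7.887  6.368  8.666]
27.77 1.25 [ 0.413  0.343 -9.554  6.317 10.738]
28.08 1.35 [-0.083 -0.116 -8.621  6.763  9.501]
28.4 1.45 [-0.123 -0.11  -7.687  6.1    8.992]
{'t': 28.4, 'p': [0.5093, -0.1152, 0.1466], 'F': [-7.9, 6.1, 8.3], 'M': [1.14, 1.48, -0.11], 'gap': 0.422, 'gf': 71.4, 'q6': np.float64(1.446)}
```

At rest the joint settles back against the friction. So the step in tau at q6≈0.7 (-0.215 to -0.08), together with +0.36 in reverse, is the foot spring pushing back with 33 N × 4 mm/rad. That puts the touch at q6≈0.7, and I went past it, to a peak of about 47 N, which isn't crushing. I'll back off below the touch point, confirm it, then retighten to it.

Run:
```python
from h import *
turn.q=np.array(get_state()["q"]);turn.q[5]=1.446
for d in [-.3]+[-.1]*7+[.1]*2:
    turn(d);m=tq(4);print(st()["t"],round(turn.q[5],3),round(get_state()["q"][5],3),m)
for i in range(6):
    turn(.06);m=tq(4);print(st()["t"],round(turn.q[5],3),round(get_state()["q"][5],3),m)
    if m[1]>-.12: break
```

```text
28.86 1.146 1.145 [ 0.41   0.362 -6.687  2.3    7.059]
29.18 1.046 1.045 [ 0.399  0.346 -7.209  2.533  7.93 ]
29.49 0.946 0.945 [ 0.417  0.339 -8.512  1.951  8.897]
29.81 0.846 0.845 [ 0.393  0.333 -9.166  1.53   9.434]
30.12 0.746 0.745 [ 0.314  0.271 -9.844  1.237  9.443]
30.44 0.646 0.645 [  0.259   0.192 -11.078   0.949   9.913]
30.76 0.546 0.545 [  0.244   0.19  -11.916   0.47   10.416]
31.07 0.446 0.445 [  0.266   0.189 -12.552  -0.345  11.055]
31.39 0.546 0.547 [ -0.267  -0.275 -11.767   0.043  10.906]
31.71 0.646 0.647 [ -0.281  -0.273 -10.5     1.066   9.613]
32.02 0.706 0.706 [ -0.248  -0.257 -10.303   1.424   9.45 ]
32.34 0.766 0.766 [-0.157 -0.169 -9.77   1.446  9.799]
32.66 0.826 0.826 [-0.127 -0.148 -9.437  1.727  9.353]
32.98 0.886 0.886 [-0.129 -0.145 -8.586  2.067  9.005]
33.29 0.946 0.946 [-0.095 -0.141 -8.111  2.159  9.17 ]
33.61 1.006 1.006 [-0.144 -0.137 -7.342  1.934  7.856]
```

Run:
```python
from h import *
turn.q=np.array(get_state()["q"]);turn.q[5]=1.006
turn(-.146);print(st()["t"],get_state()["q"][5],tq(4))
let_go();p=np.array(get_state()["position"]);print(p)
move_l([p[0],p[1],.30],.2)
k0=np.array([.4913,.0476,.2214]); o=tool(W)
movep(k0+[0,0,.085],o); print(st())
print(move_l(k0,.12,until_force=8),st())
grab(40);print(st())
d=k0+[0,0,G]-knob(.75)
for a in np.linspace(.75,1.56,9)[1:]:
    move_l(knob(a)+d-[0,0,G],.06); print(round(a,2),st())
```

```text
33.88 0.8616986926455314 [ 0.375  0.329 -5.076  1.518  5.119]
[ 0.50788102 -0.11510858  0.14658138]
{'t': 36.1, 'p': [0.491, 0.0474, 0.3055], 'F': [-0.0, -1.7, 1.0], 'M': [0.01, -0.0, -0.06], 'gap': 0.998, 'gf': 0.0, 'q6': np.float64(1.409)}
False {'t': 36.96, 'p': [0.4918, 0.0471, 0.2219], 'F': [0.1, 0.1, 0.7], 'M': [0.0, -0.02, -0.01], 'gap': 0.999, 'gf': 0.0, 'q6': np.float64(1.41)}
{'t': 37.58, 'p': [0.4917, 0.0477, 0.2218], 'F': [0.2, 0.7, 2.2], 'M': [0.11, -0.07, 0.05], 'gap': 0.233, 'gf': 38.9, 'q6': np.float64(1.41)}
0.85 {'t': 37.89, 'p': [0.491, 0.055, 0.2152], 'F': [-1.1, 2.5, 5.6], 'M': [0.28, 0.06, 0.02], 'gap': 0.232, 'gf': 39.2, 'q6': np.float64(1.424)}
0.95 {'t': 38.2, 'p': [0.4904, 0.0609, 0.2075], 'F': [-0.1, 2.2, 5.5], 'M': [0.29, 0.07, 0.08], 'gap': 0.234, 'gf': 39.8, 'q6': np.float64(1.436)}
1.05 {'t': 38.51, 'p': [0.4899, 0.066, 0.1991], 'F': [1.1, 2.1, 4.3], 'M': [0.26, -0.06, 0.02], 'gap': 0.231, 'gf': 40.7, 'q6': np.float64(1.447)}
1.16 {'t': 38.82, 'p': [0.4894, 0.0702, 0.1901], 'F': [1.0, 2.2, 3.1], 'M': [0.33, -0.25, -0.06], 'gap': 0.23, 'gf': 41.5, 'q6': np.float64(1.456)}
1.26 {'t': 39.12, 'p': [0.4891, 0.0736, 0.181], 'F': [2.3, 3.4, 1.8], 'M': [0.44, -0.55, 0.05], 'gap': 0.231, 'gf': 42.1, 'q6': np.float64(1.463)}
1.36 {'t': 39.43, 'p': [0.4888, 0.0761, 0.1716], 'F': [2.5, 4.0, 0.8], 'M': [0.46, -0.57, -0.03], 'gap': 0.232, 'gf': 42.7, 'q6': np.float64(1.468)}
1.46 {'t': 39.74, 'p': [0.4887, 0.0772, 0.1619], 'F': [3.6, 1.9, -0.1], 'M': [0.12, -0.84, 0.11], 'gap': 0.232, 'gf': 43.3, 'q6': np.float64(1.471)}
1.56 {'t': 40.05, 'p': [0.4887, 0.0773, 0.1522], 'F': [3.8, -0.6, 0.3], 'M': [-0.31, -1.03, 0.07], 'gap': 0.23, 'gf': 43.9, 'q6': np.float64(1.472)}
```

Run:
```python
from h import *
p=np.array(get_state()["position"])
print(move_l(p-[0,0,.012],.03,until_force=22),st())
sleep(.2);print(st());let_go();print(st())
p=np.array(get_state()["position"]);move_l([p[0],p[1],.30],.2)
f=grab_frame("scene");print([(d["centre"],d["score"]) for d in tip_of("scene","lever_knob")],proj(f,[knob(1.4),knob(1.5),knob(1.55)]))
import cv2
u=proj(f,knob(1.5))[0].astype(int);print(u)
cv2.imwrite("pics/i.png",cv2.resize(f["img"][u[1]-60:u[1]+60,u[0]-80:u[0]+64,::-1],(720,600),interpolation=2))
```

```text
False {'t': 40.6, 'p': [0.4887, 0.0769, 0.1407], 'F': [1.5, 0.1, 5.2], 'M': [-0.21, -0.32, -0.16], 'gap': 0.23, 'gf': 44.6, 'q6': np.float64(1.472)}
{'t': 40.8, 'p': [0.4887, 0.0768, 0.1407], 'F': [2.2, -0.9, 5.6], 'M': [-0.28, -0.35, -0.17], 'gap': 0.231, 'gf': 44.6, 'q6': np.float64(1.472)}
{'t': 41.45, 'p': [0.4886, 0.0773, 0.1402], 'F': [1.0, -0.2, 0.1], 'M': [-0.04, 0.03, 0.02], 'gap': 0.998, 'gf': 0.0, 'q6': np.float64(1.471)}
[([355.3, 188.1], 0.63), ([319.3, 243.5], 0.55)] [[357.74260566 184.54961684]
 [357.82306958 186.58119997]
 [357.79687296 187.63842334]]
[357 186]
```

View pics/i.png

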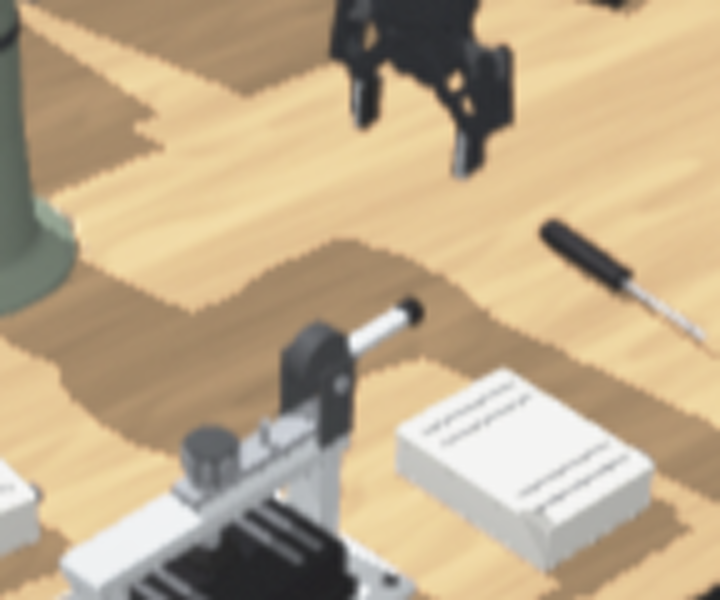

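The knob is now at about (359,188), against a predicted (357.8,187.6) for 1.55 rad, so the lever looks home. I'll confirm by pressing down on the knob with shut fingers.

Run:
```python
from h import *
grab(20)
p=np.array(get_state()["position"]);move_l([p[0],p[1],.20],.2)
print(move_l([p[0],p[1],.165],.03,until_force=4),st())
print(move_l([p[0],p[1],.160],.02,until_force=18),st())
p=np.array(get_state()["position"]);move_l([p[0],p[1],.30],.2);let_go()
print(st())
f=grab_frame("scene");print([(n,[np.round(d["centre"],1).tolist() for d in tip_of("scene",n)][:2]) for n in("lever_knob","radio","nut_grip")])
```

```text
True {'t': 44.58, 'p': [0.4886, 0.0775, 0.1829], 'F': [0.9, 0.3, 1.1], 'M': [0.11, -0.08, -0.04], 'gap': -0.004, 'gf': 0.4, 'q6': np.float64(1.471)}
True {'t': 44.97, 'p': [0.4886, 0.0774, 0.1826], 'F': [-2.3, 1.1, 8.1], 'M': [0.02, 0.4, 0.03], 'gap': -0.001, 'gf': 3.5, 'q6': np.float64(1.471)}
{'t': 46.49, 'p': [0.4887, 0.0774, 0.3001], 'F': [-0.5, 0.7, 0.1], 'M': [-0.01, 0.06, -0.0], 'gap': 1.002, 'gf': 0.0, 'q6': np.float64(1.471)}
[('lever_knob', [[337.7, 202.0], [355.7, 185.8]]), ('radio', [[317.8, 246.7], [257.0, 225.0]]), ('nut_grip', [[318.2, 217.2], [320.8, 246.3]])]
```

```bash
python3 -c "
from cell import *
print(sign_off())"
```

```text
the job is handed in; nothing more can be done
None
```

The job is handed in: the radio is clamped in its cradle with the lever fully home against its stop and an estimated foot force of about 49–50 N; I first turned the nut too far (about 47 N, below the crush limit), so I backed it off and reset it at half lever before closing.

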